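# Set the length stop and butt the slat for sawing

## Task

Get the slat ready for sawing; it is all pushing, nothing needs gripping. Push the length stop along the fence towards the saw guides until its plunger clicks into the middle of the three notches, then push the slat along the fence until its end butts against the stop, leaving the stop clicked in that notch. Do not lift the slat or the plunger knob, and leave the tools and other bits lying around where they are.

Things in the scene. Friction and masses are not known exactly. Their poses are not given: they have to be found in the camera images.
- jig: Slat-cutting fixture fixed to the table: grey laminate bed 580 mm along y (y -370 to +210, x -95 to +65 mm, top z 18 mm) and an aluminium fence on it (x 0 to 30, y -270 to +190 mm, top z 55 mm). Origin on the table below the fence's front face; y along the fence, +y away from the saw guides; -x the robot's side; z up. All jig numbers here are in this frame.
- middle_notch (a point): Middle of the middle notch, at the upper face of the steel index strip on the fence's top (z 55 mm). The strip has three square-edged cross notches, each 12 mm wide, at jig y +75, +25 (this one) and -25 mm.
- kerf (a point): Saw cut line at jig y -200 mm, on the bed's top. Wooden saw guide blocks, tops at z 63 mm, stand on both sides of it from y -250 to -150 mm, one pair behind the fence (x 30 to 47 mm), one in front (x -65 to -49 mm), leaving a 49 mm channel for the slat.
- stop (a joint): Travel of the length stop, m: 0 at the +y end, growing towards the saw guides (jig -y), up to 0.20. Its middle and plunger are at jig y = 0.140 - value. Notches at 0.065 (outer), 0.115 (MIDDLE, wanted), 0.165 (inner). Slides at about 2 N; within 4 mm of a notch's middle it is drawn in by itself (the push dips); leaving a notch takes about 12 N. Starts at 0 to 0.09.
- plunger (a joint): Sprung ball-nosed plunger in the carriage, m: 0 while it rides on the strip, about +0.0034 when it has dropped into a notch (knob lower); negative when lifted.
- stop_face (a point): Centre of the stop plate's face towards the saw guides (faces jig -y), at the height of the slat's middle: the face the slat must butt against. The plate is 43 mm wide (x = -45 to -2 mm). Axes as the jig's.
- stop_back (a point): The stop is an aluminium carriage astride the fence, 50 mm long (y), 54 mm wide, with a steel stop plate hanging in front. This is the centre of the carriage's flat end face away from the saw guides (faces jig +y), 50 mm wide and 25 mm high (z = 57 to 82 mm), above the fence: the place to push. Axes as the jig's.
- plunger_knob (a point): Top of the plunger's black knob, 22 mm across; 113.5 mm above the table riding, 3.4 mm lower when dropped in.
- slat_mid (a point): Centre of the loose pine slat, 260 mm long (its y axis, along the fence), 45 mm wide, 15 mm thick, about 85 g, lying flat on the bed against the fence through the saw guides. Axes: y along its length towards the stop.
- slat_head (a point): Centre of the slat's end face towards the stop (its +y end).
- slat_tail (a point): Centre of the slat's outer end face (its -y end), on the open end of the bed beyond the saw guides, mid-height 25.5 mm above the table: the place to push.
- pencil_mid (a point): Bystander, leave alone: flat carpenter's pencil 175 mm long, 13 x 8 mm, lying on the front strip of the bed.
- offcut_mid (a point): Bystander, leave alone: short wooden offcut 45 x 34 x 15 mm on the bed near its +y end.
- square_mid (a point): Bystander, leave alone: try square lying flat, stock 110 mm with a 150 mm steel blade, 18 mm high; point on its stock.
- sander_mid (a point): Bystander, leave alone: cork sanding block 112 x 62 x 36 mm.
- tape_mid (a point): Bystander, leave alone: tape measure lying flat, 70 x 66 x 36 mm.
- glue_mid (a point): Bystander, leave alone: standing white glue bottle, 52 mm across, 110 mm high.
- tin_mid (a point): Bystander, leave alone: open tin of nails, 72 mm across, 45 mm high.

How it is judged:
On the way:
1. the stop has clicked into the middle notch (value of joint stop between 0.1125 and 0.1175 m and value of joint plunger above 0.0022 m), for 0.2 s.
At the end, for the whole second after the job is handed in: The stop rests in the middle notch (within 2.5 mm, plunger dropped at least 2.2 mm), the slat lies flat on the bed along the fence (within 0.05 rad) and its end is within 3 mm of the stop plate, and stays so (all of step 1 and y of slat_head in the frame of stop_face between -0.003 and 0.003 m and x of slat_mid in the frame of jig between -0.03 and -0.019 m and z of slat_mid in the frame of jig between 0.0225 and 0.0285 m and angle between the y axis of slat_mid and the y axis of jig, either way round below 0.05 rad); the robot touches nothing.
It fails at once if the slat is lifted off the bed or tipped up (z of slat_mid in the frame of jig above 0.037 m or angle between slat_mid's own z axis and vertical above 0.15 rad).
It fails at once if the plunger knob is lifted (value of joint plunger below -0.003 m).
It fails at once if a tool or other bystander is shifted by more than 25 mm (distance of any of pencil_mid, offcut_mid, square_mid, sander_mid, tape_mid, glue_mid, tin_mid from where it was at the start of the episode above 0.025 m).
It also fails if it takes over 56 s, if anything falls off the work surface, if the arm or the gripper's body presses on something with over 40 N, if the wrist force passes 120 N, or if a joint passes its speed limit or range.

## Robot

A 7-joint arm with a two-finger parallel gripper is mounted at the origin on the work surface. World frame = base frame: x ahead of the robot, y to its left, z up, the work surface at z = 0. Lengths are in m, angles in rad, forces in N, time in s.
With the tool pointing down it reaches from about 0.4 to 0.85 m from the base axis. Payload 4.4 kg.
Tool frame: the origin (TCP) lies where the fingers leave the gripper's body, on its centre line; the fingertips stand 97 mm ahead of it and the grasp point (between the pads) lies 78 mm ahead of it; y points along the fingers, x is the direction in which the jaws open and shut, and the axes are right-handed (so a half turn about y gives the same grasp; the last joint's range is limited). The gripper opens to 94 mm and grips with 3 to 60 N. Pads are 16 mm wide; open, the fingers measure 119 mm over their backs; the gripper's body (75 mm by 177 mm) begins 78 mm behind the grasp point.
Start: joints at [1.224, 0.628, 0.038, 1.517, -0.027, 0.996, -0.02], TCP at [0.18, -0.625, 0.303] pointing down, gripper open.
Joint ranges: [-3.06, 3.06], [-0.37, 2.12], [-1.25, 1.32], [0.18, 2.47], [-1.1, 4.24], [0.23, 1.98], [-2.94, 2.94]. Speed limits (rad/s): [2.57, 2.57, 3.14, 3.14, 3.14, 3.14, 3.14].

## Interface

Orientations are given as a rotation vector (axis times angle).
In Python, from cell import robot gives the robot as it stands.
- The arm moves only by the tool move_arm, never from a script. Its argument "increments" is text: rows parted by semicolons, each of 6 numbers parted by spaces: the shift along the world's x, y, z in mm, then the turn, a rotation vector about the world's x, y, z in rad. A call has 1 to 12 rows; each row is the pose to reach, as a shift and turn from the pose commanded when the call began; what a row does not reach only later rows make up. A row lasts 1/8 s, in which the tool goes at most 62.5 mm and 10.7 degrees, less where a joint would pass 70% of its speed; a pose out of reach is approached as far as the arm can. A call with a gripper value outside its range is refused whole. "jaw" is the finger opening in mm, from 0 to 94, set as the call begins (left out, the last holds). The fingers move at their own pace and stop on an object; the grip force is fixed at half the most. Time passes only in rows, so rows that repeat a pose let the fingers close. It gives the time, the measured TCP pose, the force and the opening at its end, in the units of the state.
- robot.observe(): the state, without advancing time (a new reading comes with each control period).
- robot.read_camera(name): name is "side" or "top" or "wrist"; returns the picture (400x640x3 uint8, red, green, blue); there is no depth.
- robot.calibration(name): a dict with "mtx" (3x3 intrinsics, pixels), "world_from_camera" (4x4, takes a point from camera to world coordinates); the wrist camera has in their place "hand_eye" (4x4, takes a point from camera to tool coordinates, whose origin is the TCP and whose axes are the tool frame's). Camera axes: x right, y down, z forward; pixel columns grow to the right and rows downward; lengths in m; the calibration is good to about 2 mm. The wrist camera is an equidistant fisheye: a pixel r from the principal point sees the ray r / f radians off the axis. A picture is of the moment at which its call begins: read the wrist's pose just before it. calibration takes no time and is no camera call.
- robot.close_job(): hands the job in, once; it reports no verdict.
The state is a dict: "time": time; "q": joint angles; "qd": joint speeds; "tau": joint torques, N m; "position": TCP position; "tool_rot": TCP orientation; "ft_force": force on the tool from outside, world axes, zero at the start; "moment": the same for the moment, N m; "width": finger opening in m.
Only numpy, scipy, OpenCV 4.12 (cv2) and the standard library are available. Lean on these libraries where they do the work, as an engineer would, in place of code of your own. Each camera call takes 0.05 s, during which the arm holds its last target. There are 200 camera calls.

## Working session

There is one attempt and no reset: what is moved stays moved. The work goes in short steps, Python scripts to look and compute and a tool call to move; the robot and the scene stay as the last step left them, time stands still between calls to the robot, and variables do not carry over. Pictures are saved under pics/ and viewed, about 8 in all and at most 12, crops included, and the job is handed in when it is done.

Besides the shell and the picture viewer there is one more tool, called after "Request:" in YAML: its name, and indented under it one key for each argument. move_arm: Moves the arm, as the interface text tells. Its arguments: {"type":"object","properties":{"increments":{"type":"string"},"jaw":{"type":"number"}},"required":["increments"]}

```bash
ls; mkdir -p pics; python3 - <<'E'
from cell import robot
import cv2,numpy as np
np.set_printoptions(precision=4,suppress=True)
s=robot.observe();print(s)
for n in("side","top"):
    cv2.imwrite(f"pics/{n}0.png",robot.read_camera(n)[:,:,::-1])
for n in("side","top","wrist"):print(n,robot.calibration(n))
E
```

```text
pics
{'time': 0.0, 'q': array([ 1.2242,  0.6293,  0.0384,  1.5183, -0.027 ,  0.9963, -0.02  ]), 'qd': array([-0.0008,  0.0024, -0.0004,  0.0025,  0.0017,  0.0019,  0.0015]), 'tau': array([  0.0006, -54.9719,   1.143 , -18.6632,  -0.0525,   0.0235,
         0.0001]), 'position': array([ 0.18  , -0.6241,  0.3018]), 'tool_rot': array([-1.3279,  1.001 , -0.9986]), 'ft_force': array([0.37  , 0.1011, 0.0049]), 'moment': array([ 0.034 , -0.0353, -0.0115]), 'width': 0.09387863639534008}
side {'mtx': array([[516.4714,   0.    , 317.2454],
       [  0.    , 516.4714, 198.1178],
       [  0.    ,   0.    ,   1.    ]]), 'world_from_camera': array([[-0.8681, -0.2213,  0.4443, -0.0494],
       [-0.4959,  0.4265, -0.7564,  1.1262],
       [-0.0221, -0.877 , -0.48  ,  0.7636],
       [ 0.    ,  0.    ,  0.    ,  1.    ]])}
top {'mtx': array([[363.6711,   0.    , 319.2992],
       [  0.    , 363.6711, 193.228 ],
       [  0.    ,   0.    ,   1.    ]]), 'world_from_camera': array([[-0.053 , -0.9742,  0.2196,  0.3696],
       [-0.9986,  0.0505, -0.0173,  0.0829],
       [ 0.0057, -0.2202, -0.9754,  0.951 ],
       [ 0.    ,  0.    ,  0.    ,  1.    ]])}
wrist {'mtx': array([[309.7069,   0.    , 318.0411],
       [  0.    , 309.7069, 206.1512],
       [  0.    ,   0.    ,   1.    ]]), 'hand_eye': array([[ 1.    ,  0.0009, -0.0006,  0.0004],
       [ 0.0008, -0.2646,  0.9644, -0.0825],
       [ 0.0007, -0.9644, -0.2646,  0.0761],
       [ 0.    ,  0.    ,  0.    ,  1.    ]])}
```

View pics/top0.png

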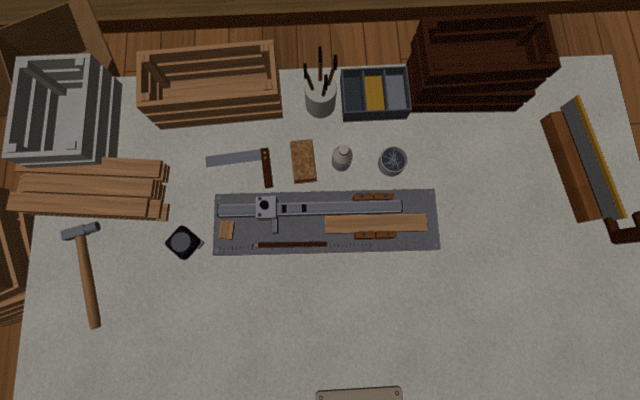

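View pics/side0.png

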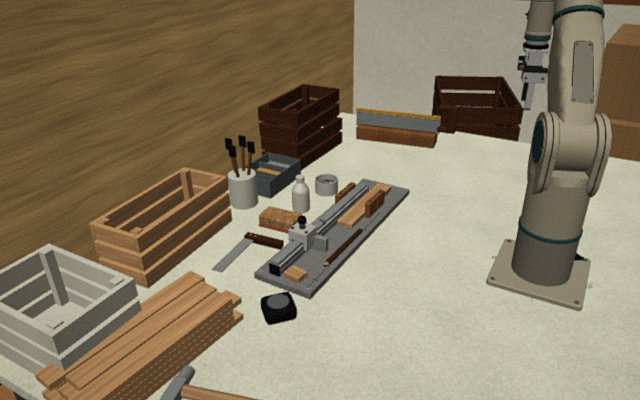

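The top view shows the jig at columns 213–439 and rows 189–255, with the stop carriage at about (265,206), visible notches at about (284,208) and (304,208), and the slat from (325,223) to (427,223). In the side view nothing stands beyond either jig end at fence height, and the tape measure is clear. I'll enlarge the jig to read it more precisely.

```bash
python3 - <<'E'
import cv2
i=cv2.imread("pics/top0.png")
a=cv2.resize(i[182:262,205:325],None,fx=6.5,fy=6.5,interpolation=cv2.INTER_CUBIC)[:290*2]
b=cv2.resize(i[182:262,325:445],None,fx=6.5,fy=6.5,interpolation=cv2.INTER_CUBIC)
cv2.imwrite("pics/a.png",cv2.convertScaleAbs(a,alpha=1.6));cv2.imwrite("pics/b.png",cv2.convertScaleAbs(b,alpha=1.6))
E
```

```text
(no output)
```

View pics/a.png

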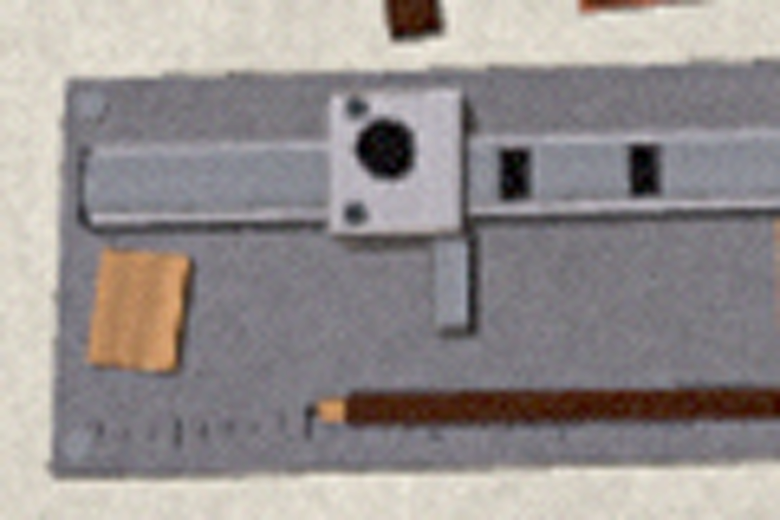

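View pics/b.png

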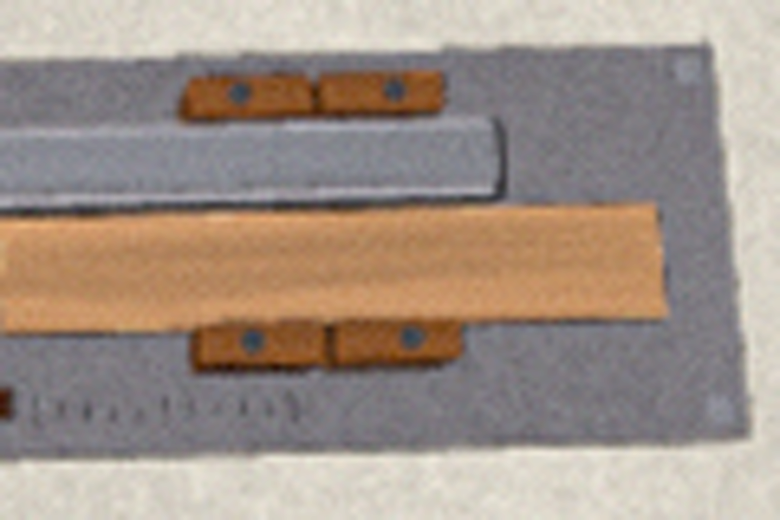

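The crops give these pixel positions:

| Item | Crop A | Crop B |
|---|---|---|
| Bed corners | (68,80), (55,475) | (710,42), (748,440) |
| Notches | (515,173) = +25, (645,170) = -25 | – |
| Knob | (385,150) | – |
| Carriage | top 332–465 | – |
| Slat tail end | – | about (662,262) |

Next I'll fit the jig pose.

```bash
cat > h.py <<'E'
import numpy as np,cv2
from cell import robot
from scipy.optimize import least_squares
from scipy.spatial.transform import Rotation as R
np.set_printoptions(precision=4,suppress=True)
def ray(n,px,z):
    c=robot.calibration(n);T=c["world_from_camera"]
    d=T[:3,:3]@np.linalg.inv(c["mtx"])@[*px,1];return T[:3,3]+d*(z-T[2,3])/d[2]
A=lambda u,v:((u+.5)/6.5-.5+205,(v+.5)/6.5-.5+182)
B=lambda u,v:((u+.5)/6.5-.5+325,(v+.5)/6.5-.5+182)
E
python3 - <<'E'
from h import *
J=[(65,210,18,A(68,80)),(-95,210,18,A(55,475)),(65,-370,18,B(710,42)),(-95,-370,18,B(748,440)),(15,25,55,A(515,173)),(15,-25,55,A(645,170))]
W=np.array([ray("top",p,z/1000)[:2] for *_,z,p in J]);P=np.array([j[:2] for j in J])/1000
def tf(v,P):c,s=np.cos(v[2]),np.sin(v[2]);return P@np.array([[c,s],[-s,c]])+v[:2]
r=least_squares(lambda v:(tf(v,P)-W).ravel(),[.55,0,0],loss="soft_l1",f_scale=.002);v=r.x
print("jig",v);print(1000*(tf(v,P)-W))
c,s=np.cos(v[2]),np.sin(v[2])
inv=lambda w:(np.asarray(w)[:2]-v[:2])@np.array([[c,-s],[s,c]])*1000
print("knob",inv(ray("top",A(385,150),.1135)))
for n,f,p,z in[("carr",A,(332,160),.082),("carr",A,(465,160),.082),("plate r",A,(470,290),.05),("tail",B,(662,262),.033),("fenceL",A,(85,180),.055),("fenceR",B,(497,155),.055),("head",A,(778,280),.033)]:print(n,inv(ray("top",f(*p),z)))
for q in[(15,130),(-24,-300),(-24,-370),(15,210),(15,250),(-24,-400)]:print(q,tf(v,np.array(q)/1000))
s=robot.observe();print(R.from_rotvec(s["tool_rot"]).as_matrix())
E
```

```text
jig [ 0.5223  0.1332 -0.0262]
[[ 0.8035  1.6139]
 [-1.6032  2.3282]
 [-0.4018 -1.7626]
 [-0.0153 -2.2978]
 [ 0.4124  0.023 ]
 [ 0.5282  0.0348]]
knob [13.3792 66.5516]
carr [16.2802 90.8401]
carr [15.0028 41.2167]
plate r [-29.5262  42.8557]
tail [ -26.1189 -335.8088]
fenceL [ 16.1101 190.0097]
fenceR [  14.0725 -269.0738]
head [-26.4348 -75.483 ]
(15, 130) [0.5407 0.2627]
(-24, -300) [ 0.4905 -0.1661]
(-24, -370) [ 0.4886 -0.2361]
(15, 210) [0.5428 0.3427]
(15, 250) [0.5439 0.3827]
(-24, -400) [ 0.4878 -0.2661]
[[ 0.2771 -0.0005  0.9608]
 [-0.9608  0.0015  0.2771]
 [-0.0016 -1.     -0.    ]]
```

The fit agrees with the given sizes: the fence ends at +190 and -269 and the slat measures 260 mm.

- **Jig:** origin at (0.522, 0.133), yaw -0.026 rad.
- **Stop:** at jig y≈66, joint value about 0.074. It needs about 41 mm more travel.
- **Slat head:** at jig y≈-75.

I'll close the jaws and turn the tool so its z axis lies along jig y, giving a 25 mm wide pusher. Then I'll travel high to the +y side of the stop.

Request:
move_arm:
  increments: "270 365 0 0 0 1.264; 270 365 0 0 0 1.264; 270 365 0 0 0 1.264; 270 365 0 0 0 1.264; 270 365 0 0 0 1.264; 270 365 0 0 0 1.264; 270 365 0 0 0 1.264; 270 365 0 0 0 1.264; 270 365 0 0 0 1.264; 270 365 0 0 0 1.264"
  jaw: 0

```text
time: 1.35
position: [0.4488, -0.2615, 0.3024]
tool_rot: [-1.572, 0.024, -0.022]
ft_force: [0.3, -0.5, 0.1]
width: 0.0005
```

Request:
move_arm:
  increments: "91 528 0 0 0 0; 91 528 0 0 0 0; 91 528 0 0 0 0; 91 528 0 0 0 0; 91 528 0 0 0 0; 91 528 0 0 0 0; 91 528 0 0 0 0; 91 528 0 0 0 0; 91 528 0 0 0 0; 91 528 0 0 0 0; 91 528 0 0 0 0; 91 528 0 0 0 0"

```text
time: 2.85
position: [0.5418, 0.2657, 0.3026]
tool_rot: [-1.572, 0.023, -0.023]
ft_force: [-0.2, 0.4, -0.9]
width: 0.0003
```

Request:
move_arm:
  increments: "0 0 -50 0 0 0; 0 0 -100 0 0 0; 0 0 -138 0 0 0; 0 0 -138 0 0 0; 0 0 -138 0 0 0"

```text
time: 3.48
position: [0.5421, 0.2682, 0.1662]
tool_rot: [-1.57, 0.02, -0.023]
ft_force: [-0.1, -0.0, -0.2]
width: 0.0006
```

```bash
python3 - <<'E'
from h import *
s=robot.observe();print(s["position"],s["ft_force"])
i=robot.read_camera("side");cv2.imwrite("pics/s1.png",cv2.convertScaleAbs(cv2.resize(i[150:310,240:440,::-1],None,fx=3.5,fy=3.5,interpolation=cv2.INTER_CUBIC),alpha=1.4))
E
```

```text
[0.5421 0.2682 0.1662] [-0.1099 -0.046  -0.2052]
```

View pics/s1.png

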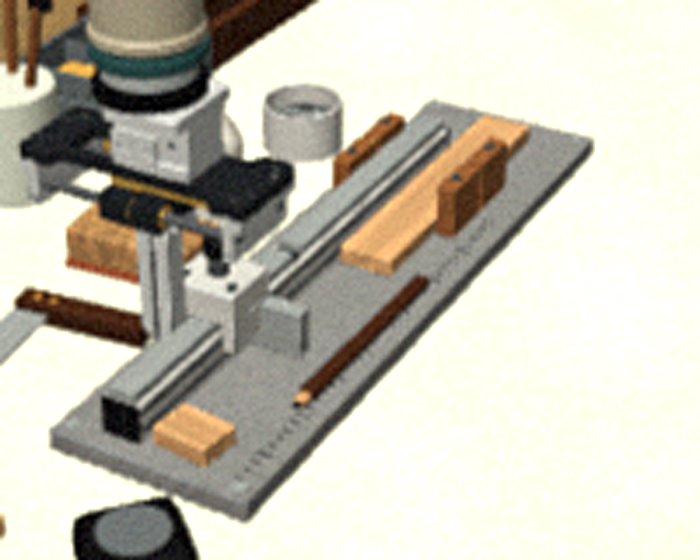

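The fingers stand over the fence at about crop (160,335), clear of the carriage, and nothing is touched. Now I'll push along jig -y in small steps.

Request:
move_arm:
  increments: "-0.4 -15 0 0 0 0; -0.8 -28 0 0 0 0; -0.9 -32 0 0 0 0; -0.9 -35 0 0 0 0; -1 -38 0 0 0 0; -1.1 -41 0 0 0 0; -1.1 -41 0 0 0 0"

```text
time: 4.4
position: [0.5404, 0.2289, 0.1652]
tool_rot: [-1.568, 0.018, -0.021]
ft_force: [0.8, 5.1, 1.9]
width: 0.0006
```

Request:
move_arm:
  increments: "-0.1 -4 0 0 0 0; -0.2 -8 0 0 0 0; -0.3 -12 0 0 0 0; -0.4 -16 0 0 0 0; -0.5 -19 0 0 0 0; -0.6 -22 0 0 0 0; -0.7 -25 0 0 0 0; -0.7 -27 0 0 0 0; -0.7 -28 0 0 0 0; -0.7 -28 0 0 0 0"

```text
time: 5.65
position: [0.5396, 0.1998, 0.1649]
tool_rot: [-1.57, 0.02, -0.021]
ft_force: [0.3, 5.0, 2.4]
width: 0.0006
```

```bash
python3 - <<'E'
from h import *
s=robot.observe();print(s["position"],s["ft_force"])
i=robot.read_camera("top")
cv2.imwrite("pics/t2.png",cv2.convertScaleAbs(cv2.resize(i[182:262,205:325,::-1],None,fx=6.5,fy=6.5,interpolation=cv2.INTER_CUBIC),alpha=1.6))
E
```

```text
[0.5396 0.1998 0.1649] [0.3102 5.0084 2.4318]
```

View pics/t2.png

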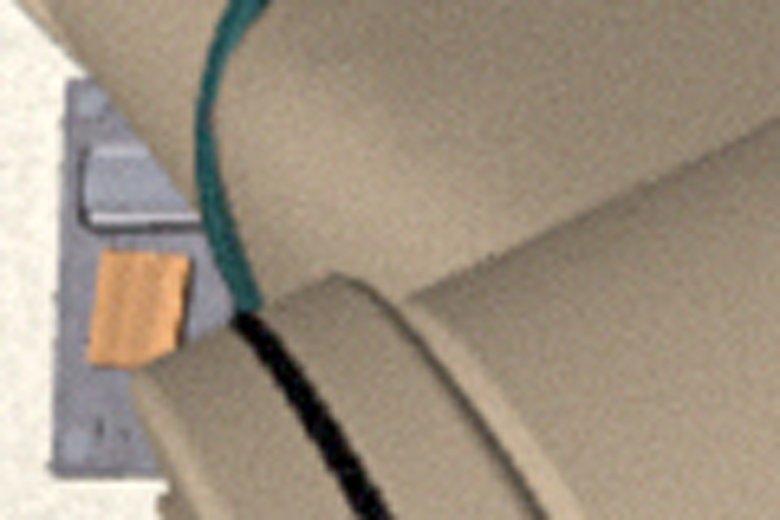

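The arm hides the stop from the top camera, so I'll go by force with fine steps.

Request:
move_arm:
  increments: "0 -1 0 0 0 0; 0 -2 0 0 0 0; 0 -3 0 0 0 0; 0 -3 0 0 0 0"

```text
time: 6.2
position: [0.5386, 0.1946, 0.164]
tool_rot: [-1.574, 0.023, -0.019]
ft_force: [-0.3, -0.2, 0.4]
width: 0.0004
```

Request:
move_arm:
  increments: "0 -0.5 0 0 0 0; 0 -1 0 0 0 0; 0 -1 0 0 0 0"

```text
time: 6.58
position: [0.5393, 0.1953, 0.1646]
tool_rot: [-1.571, 0.021, -0.02]
ft_force: [-0.2, -0.1, 1.2]
width: 0.0005
```

Request:
move_arm:
  increments: "0 -0.5 0 0 0 0; 0 -1 0 0 0 0; 0 -1 0 0 0 0"

```text
time: 6.95
position: [0.5394, 0.1944, 0.1647]
tool_rot: [-1.571, 0.02, -0.021]
ft_force: [-0.3, -0.8, 0.1]
width: 0.0003
```

The force dropped from 5 N to 0 at about 3 mm before the expected point, so the stop was drawn into the notch. I'll back off, lift and go to the slat's tail side, then check from above.

Request:
move_arm:
  increments: "0 12 0 0 0 0; 0 25 0 0 0 0; 0 25 30 0 0 0; 0 25 80 0 0 0; 0 25 110 0 0 0; 0 25 110 0 0 0"

```text
time: 7.7
position: [0.5403, 0.2214, 0.2773]
tool_rot: [-1.568, 0.016, -0.023]
ft_force: [-0.8, 0.2, -0.9]
width: 0.0003
```

Request:
move_arm:
  increments: "-50 -446 0 0 0 0; -50 -446 0 0 0 0; -50 -446 0 0 0 0; -50 -446 0 0 0 0; -50 -446 0 0 0 0; -50 -446 0 0 0 0; -50 -446 0 0 0 0; -50 -446 0 0 0 0; -50 -446 0 0 0 0; -50 -446 0 0 0 0; -50 -446 0 0 0 0"

```text
time: 9.07
position: [0.4899, -0.2245, 0.2747]
tool_rot: [-1.57, 0.018, -0.018]
ft_force: [-0.1, 0.3, -1.1]
width: 0.0005
```

```bash
python3 - <<'E'
from h import *
s=robot.observe();print(s["position"],s["ft_force"])
i=robot.read_camera("top")
cv2.imwrite("pics/t3.png",cv2.convertScaleAbs(cv2.resize(i[182:262,205:325,::-1],None,fx=6.5,fy=6.5,interpolation=cv2.INTER_CUBIC),alpha=1.6))
E
```

```text
[ 0.4899 -0.2245  0.2747] [-0.1441  0.3084 -1.06  ]
```

View pics/t3.png

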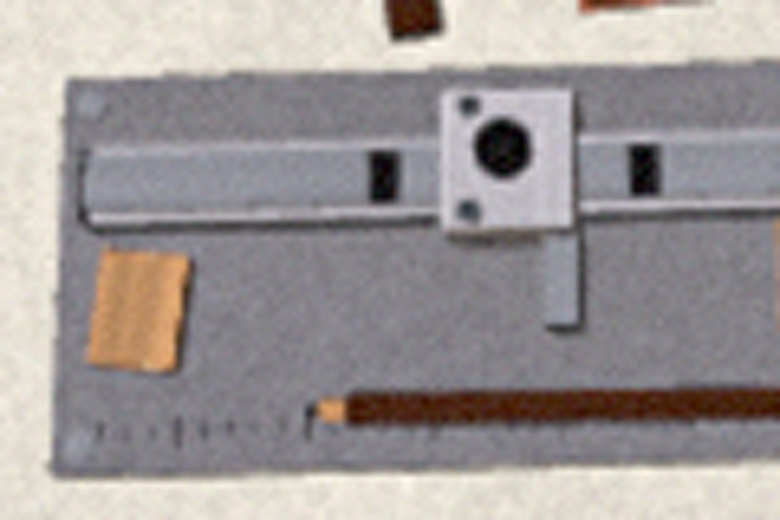

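The carriage now spans crop columns 442–575 with the knob at (503,148). That is a 110 px (41 mm) shift, putting it at jig y≈25, with the outer and inner notches visible on either side. The stop is in the middle notch. Next I'll lower the tool behind the slat's tail.

Request:
move_arm:
  increments: "0 -6 -50 0 0 0; 0 -6 -100 0 0 0; 0 -6 -140 0 0 0; 0 -6 -154 0 0 0; 0 -6 -154 0 0 0; 0 -6 -154 0 0 0"

```text
time: 9.88
position: [0.4904, -0.2326, 0.1222]
tool_rot: [-1.572, 0.018, -0.022]
ft_force: [0.4, -0.4, -0.4]
width: 0.0005
```

Request:
move_arm:
  increments: "0.1 5 0 0 0 0; 0.2 9 0 0 0 0; 0.3 13 0 0 0 0; 0.4 17 0 0 0 0; 0.5 20 0 0 0 0; 0.6 23 0 0 0 0; 0.7 26 0 0 0 0; 0.7 28 0 0 0 0; 0.8 30 0 0 0 0; 0.8 30 0 0 0 0"

```text
time: 11.12
position: [0.4902, -0.2023, 0.1207]
tool_rot: [-1.57, 0.02, -0.02]
ft_force: [-0.9, -0.5, -0.3]
width: 0.0006
```

Request:
move_arm:
  increments: "0.1 6 0 0 0 0; 0.3 12 0 0 0 0; 0.5 18 0 0 0 0; 0.6 24 0 0 0 0; 0.8 30 0 0 0 0; 0.9 36 0 0 0 0; 1.1 41 0 0 0 0; 1.2 46 0 0 0 0; 1.3 50 0 0 0 0; 1.4 54 0 0 0 0; 1.5 57 0 0 0 0; 1.5 57 0 0 0 0"

```text
time: 12.62
position: [0.4917, -0.1452, 0.1207]
tool_rot: [-1.57, 0.02, -0.02]
ft_force: [-0.5, 0.9, -0.1]
width: 0.0004
```

```bash
python3 - <<'E'
from h import *
s=robot.observe();print(s["position"],s["ft_force"])
i=robot.read_camera("top")
cv2.imwrite("pics/t4.png",cv2.convertScaleAbs(cv2.resize(i[182:262,265:385,::-1],None,fx=6.5,fy=6.5,interpolation=cv2.INTER_CUBIC),alpha=1.6))
E
```

```text
[ 0.4917 -0.1452  0.1207] [-0.5156  0.9178 -0.0925]
```

View pics/t4.png

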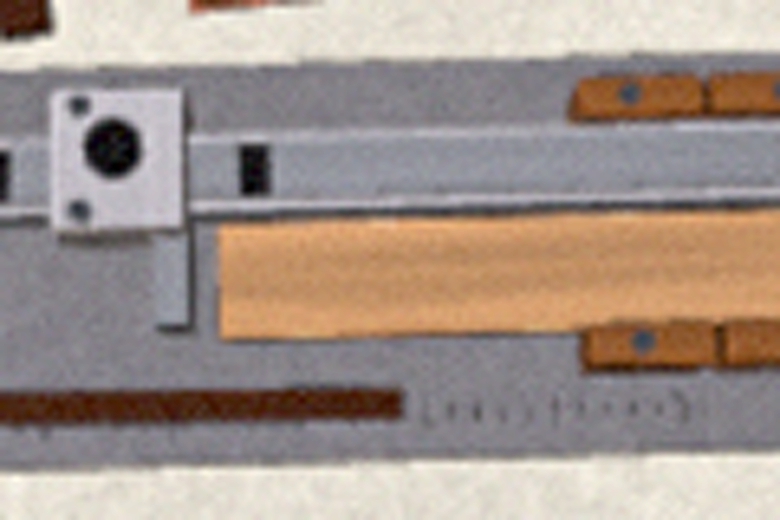

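The slat is straight along the fence with its head at crop column 218. The plate face is at 190, so the gap is about 11 mm. Closing it slowly.

Request:
move_arm:
  increments: "0 2 0 0 0 0; 0 4 0 0 0 0; 0 6 0 0 0 0; 0.2 8 0 0 0 0; 0.2 9 0 0 0 0; 0.2 9 0 0 0 0; 0.2 9 0 0 0 0"

```text
time: 13.55
position: [0.4919, -0.1365, 0.1207]
tool_rot: [-1.571, 0.02, -0.02]
ft_force: [0.1, -0.0, 0.0]
width: 0.0005
```

Request:
move_arm:
  increments: "0 0.5 0 0 0 0; 0 1 0 0 0 0; 0 1 0 0 0 0"

```text
time: 13.92
position: [0.4918, -0.1356, 0.1207]
tool_rot: [-1.571, 0.02, -0.02]
ft_force: [0.3, -0.1, 0.6]
width: 0.0008
```

Request:
move_arm:
  increments: "0 0.5 0 0 0 0; 0 1 0 0 0 0; 0 1 0 0 0 0"

```text
time: 14.3
position: [0.4917, -0.1352, 0.1207]
tool_rot: [-1.571, 0.021, -0.021]
ft_force: [0.5, -2.2, -0.4]
width: 0.0006
```

Request:
move_arm:
  increments: "0 0.3 0 0 0 0; 0 0.6 0 0 0 0; 0 0.6 0 0 0 0"

```text
time: 14.68
position: [0.4917, -0.135, 0.1207]
tool_rot: [-1.572, 0.021, -0.021]
ft_force: [0.5, -5.4, 0.8]
width: 0.0005
```

The force rose to 5.4 N, which means contact and is below the 12 N needed to leave the notch. Now I'll back off, lift clear and check.

Request:
move_arm:
  increments: "0 -10 0 0 0 0; -0.5 -25 0 0 0 0; -0.5 -25 0 0 0 0; -0.5 -25 50 0 0 0; -0.5 -45 100 0 0 0; -0.5 -85 150 0 0 0; -0.5 -125 150 0 0 0; -0.5 -125 150 0 0 0; -0.5 -125 150 0 0 0"

```text
time: 15.8
position: [0.4911, -0.2579, 0.2703]
tool_rot: [-1.569, 0.021, -0.019]
ft_force: [-0.5, 0.0, -0.8]
width: 0.0004
```

```bash
python3 - <<'E'
from h import *
s=robot.observe();print(s["position"],s["ft_force"])
i=robot.read_camera("top");cv2.imwrite("pics/full5.png",i[:,:,::-1])
cv2.imwrite("pics/t5.png",cv2.convertScaleAbs(cv2.resize(i[182:262,265:385,::-1],None,fx=6.5,fy=6.5,interpolation=cv2.INTER_CUBIC),alpha=1.6))
E
```

```text
[ 0.4911 -0.2579  0.2703] [-0.5428  0.027  -0.8257]
```

View pics/t5.png

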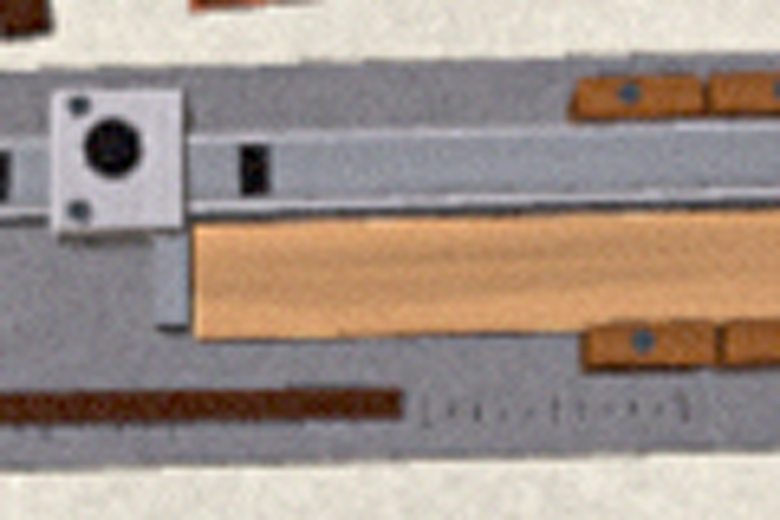

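View pics/full5.png

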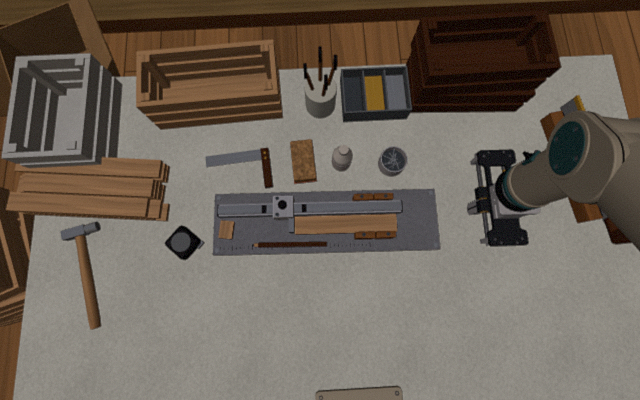

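The slat head (crop column 192) meets the plate face (190). The carriage still spans 52–184 as before, and every bystander is where it was. Handing in.

```bash
python3 -c "
from cell import robot
print(robot.close_job())"
```

```text
the job is handed in; nothing more can be done
None
```

The stop is in the middle notch, the slat is butted against it, and I handed the job in after about 16 s of the allowed 56 s. The hand-in gives no verdict.

- **Stop:** I pushed it about 41 mm along the fence. The push force dropped from 5 N to 0 as it was drawn in. In the last picture its middle is at about jig y +25, unchanged by the slat push.
- **Slat:** I pushed it about 77 mm until it pressed on the stop at 5.4 N, well under the 12 N needed to leave the notch. The last picture shows its end against the stop plate (gap under about 1 mm), lying straight along the fence.
- **Bystanders and arm:** The bystanders show no movement in the top view, and the arm ended raised and clear.
- **Not measured:** I had no direct reading of how far the plunger dropped. I inferred it from the force drop and the stop's position. No check failed or disagreed.

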